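# Sift the small nuts out of the loaded sieve

## Robot

A 7-joint arm with a two-finger parallel gripper is mounted at the origin on the work surface. World frame = base frame: x ahead of the robot, y to its left, z up, the work surface at z = 0. Lengths are in m, angles in rad, forces in N, time in s.
With the tool pointing down it reaches from about 0.425 to 0.875 m from the base axis. Payload 4.7 kg.
Tool frame: the origin (TCP) lies on the centre line of the jaws, within the pads' length; the fingertips stand 14 mm ahead of it and the grasp point (between the pads) lies 5 mm behind it; z points along the fingers, y is the line along which they close (so a half turn about z gives the same grasp; the last joint's range is limited). The gripper opens to 87 mm and grips with 3 to 60 N. Pads are 19 mm wide; open, the fingers measure 117 mm over their backs; the gripper's body (75 mm by 190 mm) begins 51 mm behind the grasp point.
Start: joints at [1.347, 0.321, -0.07, 1.45, 0.023, 1.371, -0.057], TCP at [0.153, -0.632, 0.212] pointing down, gripper open.
Joint ranges: [-2.86, 2.86], [-0.3, 2.09], [-1.38, 1.24], [0.06, 2.45], [-1.56, 4.7], [0.09, 2.05], [-2.69, 2.69]. Speed limits (rad/s): [2.57, 2.57, 3.14, 3.14, 3.14, 3.14, 3.14].

## Interface

Orientations are given as a rotation vector (axis times angle).
In Python, from bench import * gives the robot as it stands.
- The arm moves only by the shell command python3 -m jog 'ROWS' [FORCE]. ROWS is JSON, a list of rows, each an object of numbers: "claw": the finger opening in mm, from 0 to 87; "dx", "dy", "dz": the shift along the tool's x, y, z in mm; "spin": the turn about the tool's z in degrees. In form: [{"claw": .., "dx": .., "dy": .., "dz": .., "spin": ..}, ...]. A call has 1 to 20 rows; each row is the pose to reach, as a shift and turn from the pose commanded when the call began, along the tool's axes at that moment; what a row does not reach only later rows make up. A row lasts 1/12 s, in which the tool goes at most 41.7 mm and 7.16 degrees, less where a joint would pass 70% of its speed; a pose out of reach is approached as far as the arm can. A call with a gripper value outside its range is refused whole. The fingers move at their own pace and stop on an object; FORCE is the grip in N (left out, the last holds). Time passes only in rows, so rows that repeat a pose let the fingers close. It gives the time, the measured TCP pose, the force, the opening and the grip force at its end, in the units of the state.
- get_state(): the state, without advancing time (a new reading comes with each control period).
- get_image(name): name is "scene" or "side" or "wrist"; returns a dict with "frame" (400x640x3 uint8, red, green, blue), "depth" (400x640 float32, m along the optical axis (not along the pixel's ray), 0 where there is no reading), "K" (3x3 intrinsics, pixels), "distortion" ([k1, k2, p1, p2, k3] as OpenCV has them; the pictures are not rectified), "T" (4x4, takes a point from camera to world coordinates); the wrist camera has in their place "mount" (4x4, takes a point from camera to tool coordinates, whose origin is the TCP and whose axes are the flange's). Camera axes: x right, y down, z forward; pixel columns grow to the right and rows downward; lengths in m; the calibration is good to about 2 mm. A picture is of the moment at which its call begins: read the wrist's pose just before it.
- close_job(): hands the job in; it is judged then, once.
The state is a dict: "time": time; "joint_positions": joint angles; "qd": joint speeds; "joint_torque": joint torques, N m; "position": TCP position; "tool_rot": TCP orientation; "ft_force": force on the tool from outside, world axes, zero at the start; "torque": the same for the moment, N m; "grip_width": opening from 0.0 (shut) to 1.0 (fully open); "grip_force": force on a finger pad.
Only numpy, scipy, OpenCV 4.12 (cv2) and the standard library are available. Lean on these libraries where they do the work, as an engineer would, in place of code of your own. Each camera call takes 0.05 s, during which the arm holds its last target. There are 200 camera calls.

## Task

Carry the loaded sieve level by its wooden bar to the catch pan, losing no nut, and seat it on the pan's two rails between the lips. Holding it there, slide it briskly side to side several times so that it pushes in both sprung stops by about half of their travel, without forcing it against pan or stops, until all four small nuts have dropped into the pan while the two large ones stay in the sieve. Leave the sieve resting on the rails, let go, and leave everything else on the bench where it stands.

Things in the scene. Friction and masses are not known exactly. Their poses are not given: they have to be found in the camera images.
- sieve: the loaded slotted sieve, a loose open aluminium box 166 mm (its y) by 120 mm (its x), walls 40 mm high, 5 mm thick, bridged by a wooden carrying bar; 0.4 to 0.6 kg, plus 0.26 kg of nuts. Outside its two x walls run runners (10 mm wide, 8 mm high, along y): 140 mm over all in x. Origin: centre of its underside; z up. Starts on the bench. Fits the pan either way round
- sieve_floor (a point): centre of the sieve's floor, 5 mm above its underside. The floor: three flat steel bars along x, 20 mm wide, at y = -44, 0, +44 mm, with four open slots 24 mm wide beside and between them. At first all nuts lie on these bars; they are oily (friction about 0.2) and slide if the sieve is tilted some 0.15 rad or accelerated beyond about 1.6 m/s2
- sieve_handle (a point): centre of the sieve's carrying bar, 70 mm above the sieve's underside: a straight wooden bar along the sieve's x, 14 mm wide (y), 24 mm tall, about 105 mm free length, to be pinched from above across its width
- pan: the grey steel catch pan, fixed to the bench, open on top, 286 mm long over all (its y), 156 mm wide (its x); inside 124 by 246 mm, floor 5 mm thick. Rails on its long walls carry the sieve; at each end a bracket 102 mm high holds a sprung stop. Origin: centre of its underside, on the bench; z up
- pan_rails (a point): the middle between the two rails, 55 mm above the bench, where the sieve's origin comes when seated (axes parallel). A steel rail along the pan's y on each long wall carries one runner; outside it an upright lip, flared above (to 76 mm height), guides it. The lips stand 146 mm apart: 3 mm play to each side in x, free sliding along y
- stop_left (a joint): how far the sprung stop at the pan's +y end is pushed in, 0 to 0.010 m (solid): a steel block 40 mm wide, 20 mm tall, middle 83 mm above the bench, on a spring of 1 N/mm (1 N to start, 11 N when solid). Its bracket is clamped at a setting that differs each time and at each end: a seated sieve meets the stop when 6 to 22 mm off the pan's middle towards +y; find it by feel
- stop_right (a joint): the same at the pan's -y end, pushed in towards -y
- nut_small0: small steel hex nut, 17 mm across flats, 8 mm thick, 11 g; origin: centre of its first underside. There are four; they pass the slots
- nut_small1: small steel hex nut, 17 mm across flats, 8 mm thick, 11 g; origin: centre of its first underside. There are four; they pass the slots
- nut_small2: small steel hex nut, 17 mm across flats, 8 mm thick, 11 g; origin: centre of its first underside. There are four; they pass the slots
- nut_small3: small steel hex nut, 17 mm across flats, 8 mm thick, 11 g; origin: centre of its first underside. There are four; they pass the slots
- nut_large0: large steel hex nut, 36 mm across flats, 19 mm thick, 110 g; origin: centre of its first underside. There are two; they cannot pass the slots
- nut_large1: large steel hex nut, 36 mm across flats, 19 mm thick, 110 g; origin: centre of its first underside. There are two; they cannot pass the slots
- mug: bystander: blue ceramic mug, 82 mm across, 95 mm high; origin at the middle of its underside
- spray_can: bystander: red spray can, 64 mm across, 170 mm high; origin at the middle of its underside
- jar: bystander: amber glass jar with a steel cap, 66 mm across, 75 mm high; origin at the middle of its underside
- socket: bystander: steel wrench socket standing on end, 32 mm across, 48 mm high, between sieve and pan; origin at the middle of its underside
- wrench: bystander: steel open-ended wrench lying flat, 180 mm long (origin at mid-length); origin at the underside
Mind the look-alikes: they are no part of the job. What is shaped like the nut_large1 but green or yellow is not meant. What is shaped like the sieve but green is not meant.

How it is judged:
By the outcome, as a careful person would: the job done as asked, in the order asked, and still so for the second after the job is handed in, with the robot touching nothing.
It also fails if it takes over 72 s, if anything falls off the work surface, if the arm or the gripper's body presses on something with over 40 N, if the wrist force passes 120 N, or if a joint passes its speed limit or range.

## Working session

There is one attempt and no reset: what is moved stays moved. The work goes in short steps, Python scripts to look and compute and a shell command to move; the robot and the scene stay as the last step left them, time stands still between calls to the robot, and variables do not carry over. Pictures are saved under pics/ and viewed, at most 10 in all, crops included, and the job is handed in when it is done.

```bash
mkdir -p pics
cat > h.py <<'E'
from bench import *
import numpy as np, cv2
from scipy.spatial.transform import Rotation as R
def grab(n):
    s=get_state(); d=get_image(n)
    if 'T' not in d:
        T=np.eye(4);T[:3,:3]=R.from_rotvec(s['tool_rot']).as_matrix();T[:3,3]=s['position'];d['T']=T@d['mount']
    np.savez('%s.npz'%n,**{k:np.array(v) for k,v in d.items()})
    return d
def w2p(d,P):
    T=np.linalg.inv(d['T']);r=cv2.Rodrigues(T[:3,:3])[0]
    return cv2.projectPoints(np.float64(P).reshape(-1,1,3),r,T[:3,3],d['K'],np.float64(d['distortion']))[0][:,0]
def p2w(d,uv,z=None):
    uv=np.float64(uv).reshape(-1,1,2);n=cv2.undistortPoints(uv,d['K'],np.float64(d['distortion']))[:,0]
    out=[]
    for (u,v),(a,b) in zip(uv[:,0],n):
        ray=d['T'][:3,:3]@[a,b,1];o=d['T'][:3,3]
        t=(z-o[2])/ray[2] if z is not None else d['depth'][int(round(v)),int(round(u))]
        out.append(o+t*ray)
    return np.array(out)
def cloud(d):
    h,w=d['depth'].shape;g=np.stack(np.meshgrid(np.arange(w),np.arange(h)),-1).reshape(-1,1,2).astype(float)
    n=cv2.undistortPoints(g,d['K'],np.float64(d['distortion']))[:,0]
    z=d['depth'].reshape(-1,1);P=np.hstack([n*z,z])@d['T'][:3,:3].T+d['T'][:3,3]
    P[z[:,0]==0]=np.nan
    return P.reshape(h,w,3)
E
python3 - <<'E'
from h import *
s=get_state();print({k:np.round(v,3) for k,v in s.items()})
a=grab('scene');b=grab('side')
cv2.imwrite('pics/scene.png',a['frame'][...,::-1]);cv2.imwrite('pics/side.png',b['frame'][...,::-1])
print(a['T'],b['T'])
E
```

```text
{'time': np.float64(0.0), 'joint_positions': array([ 1.347,  0.322, -0.07 ,  1.452,  0.023,  1.371, -0.057]), 'qd': array([-0.001, -0.   ,  0.   , -0.001, -0.001,  0.   ,  0.001]), 'joint_torque': array([-0.0000e+00, -4.9129e+01, -4.0400e-01, -3.1253e+01, -6.4000e-02,
        4.4000e-02,  0.0000e+00]), 'position': array([ 0.153, -0.631,  0.211]), 'tool_rot': array([-3.118e+00, -3.730e-01,  1.000e-03]), 'ft_force': array([-0.018, -0.716,  0.655]), 'torque': array([-0.013, -0.009,  0.007]), 'grip_force': np.float64(0.0), 'grip_width': np.float64(0.998)}
[[ 0.02739203  0.62915681 -0.77679559  1.24783522]
 [ 0.99962314 -0.01864279  0.02015005 -0.06089717]
 [-0.00180409 -0.77705479 -0.62943037  0.65206826]
 [ 0.          0.          0.          1.        ]] [[ 0.95684745 -0.20113421  0.20973311  0.29161214]
 [-0.29058384 -0.66723118  0.68583058 -0.86368267]
 [ 0.00199648 -0.7171803  -0.69688481  0.95755822]
 [ 0.          0.          0.          1.        ]]
```

View pics/scene.png

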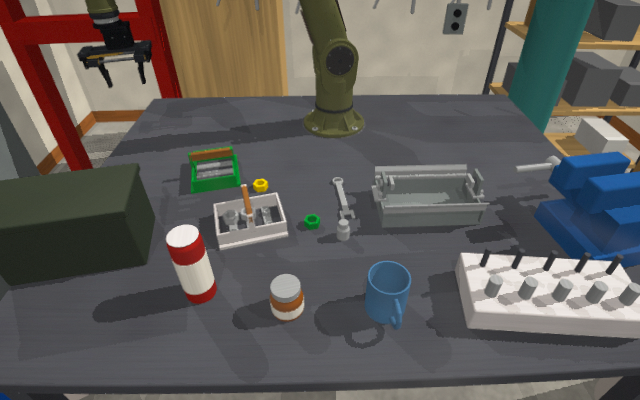

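View pics/side.png

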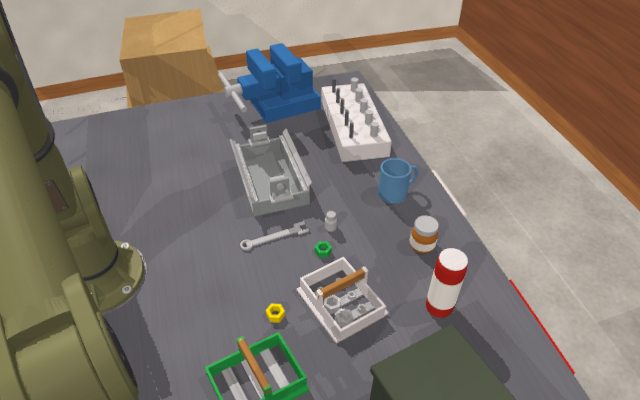

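Run:
```python
from h import *
top=np.zeros((560,800,3),np.uint8);H=np.full((560,800),-1.)
for n in('scene','side'):
    d=dict(np.load(n+'.npz'));P=cloud(d).reshape(-1,3);C=d['frame'].reshape(-1,3)
    ok=~np.isnan(P[:,0]);P=P[ok];C=C[ok]
    i=np.round((P[:,0]-.3)*1000).astype(int);j=np.round((.35-P[:,1])*1000).astype(int)
    m=(i>0)&(i<559)&(j>0)&(j<799)&(P[:,2]<.2);P,C,i,j=P[m],C[m],i[m],j[m]
    for k in np.argsort(P[:,2]):
        for a in(0,1):
            for b in (0,1):
                if P[k,2]>H[i[k]+a,j[k]+b]: H[i[k]+a,j[k]+b]=P[k,2];top[i[k]+a,j[k]+b]=C[k]
    # sieve / pan fits
    for nm,box,zz in(('sieve',(.4,.7,-.36,-.1),(.034,.046)),('bar',(.4,.7,-.36,-.1),(.074,.09)),('pan',(.3,.75,.05,.4),(.066,.082)),('brk',(.3,.75,.05,.4),(.092,.106))):
        q=P[(P[:,0]>box[0])&(P[:,0]<box[1])&(P[:,1]>box[2])&(P[:,1]<box[3])&(P[:,2]>zz[0])&(P[:,2]<zz[1])]
        if len(q): print(n,nm,len(q),cv2.minAreaRect(np.float32(q[:,:2]*1000)),q[:,2].max(),q.min(0),q.max(0))
np.save('H.npy',H)
cv2.imwrite('pics/top.png',top[...,::-1])
```

```text
scene sieve 495 ((543.085205078125, -234.16896057128906), (126.90641021728516, 164.6648712158203), 14.931275367736816) 0.045911267557295354 [ 0.46097992 -0.3281041   0.03400976] [ 0.62217907 -0.14182416  0.04591127]
scene bar 208 ((542.9827880859375, -235.3745880126953), (130.56991577148438, 14.0702543258667), 15.081559181213379) 0.08419788026211938 [ 0.4797488  -0.25527848  0.07403166] [ 0.60657039 -0.21331704  0.08419788]
scene pan 819 ((572.991943359375, 222.3851318359375), (253.8555908203125, 353.784423828125), 89.97698211669922) 0.08192304086416524 [0.39613549 0.09549371 0.06600092] [0.74990779 0.34938033 0.08192304]
scene brk 155 ((605.0216674804688, 226.6334228515625), (290.77593994140625, 248.06529235839844), 0.6017030477523804) 0.10580625110459707 [0.45834001 0.10119619 0.09202221] [0.7499132  0.34941827 0.10580625]
side sieve 676 ((542.1686401367188, -236.46542358398438), (126.43801879882812, 170.7197265625), 14.854958534240723) 0.04560492358289425 [ 0.46356289 -0.33259424  0.03401574] [ 0.62048533 -0.14126241  0.04560492]
side bar 396 ((542.3973999023438, -236.95907592773438), (128.78294372558594, 17.455984115600586), 15.379451751708984) 0.08740667860955142 [ 0.47899711 -0.26028313  0.07413396] [ 0.60470319 -0.21146633  0.08740668]
side pan 720 ((572.7709350585938, 218.95663452148438), (354.31695556640625, 260.90472412109375), 0.028513256460428238) 0.0819382569754663 [0.39555434 0.08845193 0.06600397] [0.74986931 0.34940127 0.08193826]
side brk 241 ((605.1318969726562, 224.05035400390625), (293.5833740234375, 255.72645568847656), 1.0798988342285156) 0.10588511253237143 [0.45599034 0.09382156 0.09203129] [0.74989551 0.34949304 0.10588511]
```

View pics/top.png

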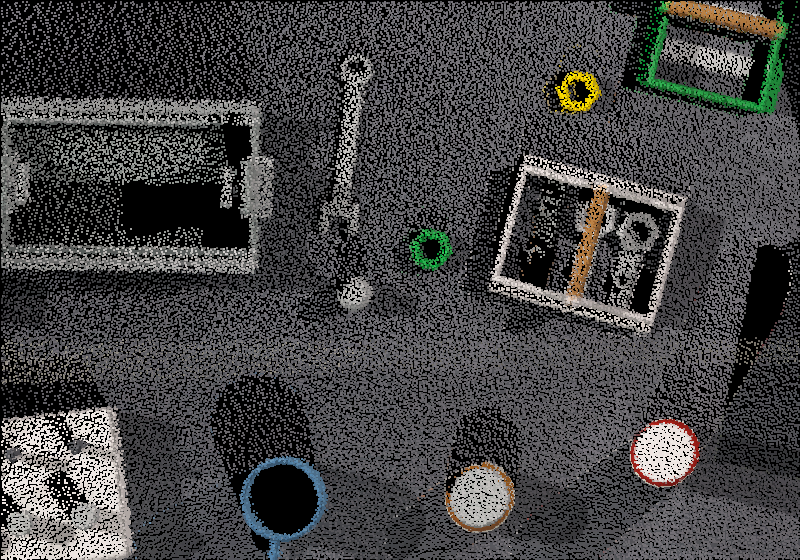

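Run:
```python
from h import *
for n in('scene','side'):
    d=dict(np.load(n+'.npz'));P=cloud(d).reshape(-1,3);P=P[~np.isnan(P[:,0])]
    q=P[(P[:,0]>.36)&(P[:,0]<.62)&(P[:,1]>.04)&(P[:,1]<.42)]
    l=q[(q[:,2]>.066)&(q[:,2]<.082)&(np.abs(q[:,0]-.487)>.06)]
    for s in(-1,1):
        e=l[(l[:,0]-.487)*s>0]
        f=np.polyfit(e[:,1],e[:,0],1);r=e[:,0]-np.polyval(f,e[:,1])
        print(n,s,len(e),'slope deg',np.degrees(np.arctan(f[0])),'x at .22',np.polyval(f,.22)," res",np.percentile(r,[2,50,98]),'y',e[:,1].min(),e[:,1].max())
    b=q[(q[:,2]>.085)&(q[:,2]<.107)]
    for s in(-1,1):
        e=b[(b[:,1]-.22)*s>0]; print('brk',s,len(e),e.min(0),e.max(0),e.mean(0))
    # wall: any pan body
    a=q[(q[:,2]>.05)&(q[:,2]<.11)];print(cv2.minAreaRect(np.float32(a[:,:2]*1000)))
s=get_state();T=R.from_rotvec(s['tool_rot']).as_matrix();print(T.round(4))
for n in('scene','side'):pass
```

```text
scene -1 460 slope deg -0.876256261966222 x at .22 0.404920059273122  res [-6.39452056e-03 -2.86816593e-05  6.44990364e-03] y 0.09563694348592813 0.3500655105672085
scene 1 234 slope deg -0.890130957683359 x at .22 0.5676968987226308  res [-4.09234934e-03 -1.73378225e-05  3.38104869e-03] y 0.09650797364490188 0.355012565064693
brk -1 145 [0.4608532  0.09541519 0.08501237] [0.51331027 0.12978004 0.10336793] [0.49020301 0.11091808 0.09376168]
brk 1 170 [0.45725909 0.32424833 0.08508881] [0.50704322 0.35484203 0.10355241] [0.48610593 0.3412325  0.09345892]
((484.0621337890625, 223.06532287597656), (174.54595947265625, 285.8258056640625), 0.905773401260376)
side -1 249 slope deg -1.21189375265895 x at .22 0.40343293593199153  res [-5.91031953e-03 -6.53692715e-05  6.70063180e-03] y 0.0899614859131822 0.3493259213670661
side 1 326 slope deg -0.979160373308609 x at .22 0.5631899583834019  res [-0.0063591   0.00026795  0.00698277] y 0.09346684779257675 0.3517239018771099
brk -1 183 [0.46055394 0.09269786 0.08517342] [0.51099139 0.13070702 0.10575082] [0.48578617 0.10624838 0.09602118]
brk 1 162 [0.45599034 0.32035784 0.08513841] [0.50638444 0.35534598 0.10627753] [0.48119742 0.33893401 0.09448047]
((484.3160705566406, 221.134033203125), (174.5848846435547, 286.4203796386719), 0.7309552431106567)
[[ 9.718e-01  2.356e-01 -5.000e-04]
 [ 2.356e-01 -9.718e-01  1.600e-03]
 [-1.000e-04 -1.700e-03 -1.000e+00]]
```

```bash
P='placeholder'; python3 -m jog '[{"claw":60,"dx":467,"dy":-292,"dz":0,"spin":-1.5},{"claw":60,"dx":467,"dy":-292,"dz":0,"spin":-1.5},{"claw":60,"dx":467,"dy":-292,"dz":0,"spin":-1.5},{"claw":60,"dx":467,"dy":-292,"dz":0,"spin":-1.5},{"claw":60,"dx":467,"dy":-292,"dz":0,"spin":-1.5},{"claw":60,"dx":467,"dy":-292,"dz":0,"spin":-1.5},{"claw":60,"dx":467,"dy":-292,"dz":0,"spin":-1.5},{"claw":60,"dx":467,"dy":-292,"dz":0,"spin":-1.5},{"claw":60,"dx":467,"dy":-292,"dz":0,"spin":-1.5},{"claw":60,"dx":467,"dy":-292,"dz":0,"spin":-1.5},{"claw":60,"dx":467,"dy":-292,"dz":0,"spin":-1.5},{"claw":60,"dx":467,"dy":-292,"dz":0,"spin":-1.5},{"claw":60,"dx":467,"dy":-292,"dz":0,"spin":-1.5},{"claw":60,"dx":467,"dy":-292,"dz":0,"spin":-1.5},{"claw":60,"dx":467,"dy":-292,"dz":0,"spin":-1.5},{"claw":60,"dx":467,"dy":-292,"dz":0,"spin":-1.5},{"claw":60,"dx":467,"dy":-292,"dz":0,"spin":-1.5},{"claw":60,"dx":467,"dy":-292,"dz":0,"spin":-1.5},{"claw":60,"dx":467,"dy":-292,"dz":0,"spin":-1.5}]' 50
python3 - <<'E'
from h import *
d=grab('wrist');cv2.imwrite('pics/w1.png',d['frame'][...,::-1]);P=cloud(d).reshape(-1,3);P=P[~np.isnan(P[:,0])]
q=P[(P[:,2]>.074)&(P[:,2]<.09)&(np.hypot(P[:,0]-.54,P[:,1]+.236)<.075)]
if len(q):
    print(cv2.minAreaRect(np.float32(q[:,:2]*1000)),q.mean(0))
s=get_state();print(s['position'],R.from_rotvec(s['tool_rot']).as_matrix().round(4))
E
```

```text
time: 1.68
position: [0.5371, -0.2398, 0.2124]
tool_rot: [3.114, 0.408, -0.001]
ft_force: [-0.8, -0.4, -0.9]
grip_width: 0.691
grip_force: 0.0
((540.95361328125, -237.02426147460938), (125.65044403076172, 13.730792045593262), 15.134147644042969) [ 0.54395517 -0.23653934  0.08258404]
[ 0.53726682 -0.23950506  0.21247263] [[ 9.661e-01  2.583e-01 -3.000e-04]
 [ 2.583e-01 -9.661e-01 -6.000e-04]
 [-4.000e-04  5.000e-04 -1.000e+00]]
```

View pics/w1.png

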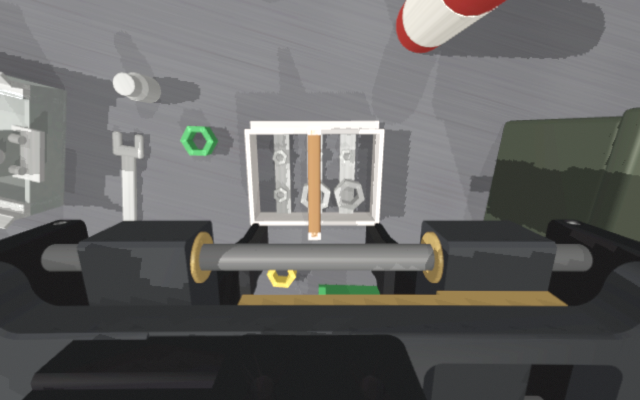

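```bash
python3 -m jog '[{"claw":60,"dy":-1.5,"dz":30},{"claw":60,"dy":-1.5,"dz":60},{"claw":60,"dy":-1.5,"dz":90},{"claw":60,"dy":-1.5,"dz":115},{"claw":60,"dy":-1.5,"dz":132},{"claw":60,"dy":-1.5,"dz":142},{"claw":60,"dy":-1.5,"dz":147},{"claw":60,"dy":-1.5,"dz":147},{"claw":60,"dy":-1.5,"dz":147},{"claw":50,"dy":-1.5,"dz":147},{"claw":40,"dy":-1.5,"dz":147},{"claw":30,"dy":-1.5,"dz":147},{"claw":24,"dy":-1.5,"dz":147},{"claw":20,"dy":-1.5,"dz":147},{"claw":17,"dy":-1.5,"dz":147},{"claw":15,"dy":-1.5,"dz":147},{"claw":13,"dy":-1.5,"dz":147},{"claw":10,"dy":-1.5,"dz":147},{"claw":5,"dy":-1.5,"dz":147},{"claw":0,"dy":-1.5,"dz":147}]' 50
python3 -m jog '[{"claw":0},{"claw":0},{"claw":0},{"claw":0},{"claw":0},{"claw":0}]' 55
```

```text
$[0]: bad value
$[0]: bad value
```

```bash
python3 -m jog '[{"claw":60,"dx":0,"dy":-1.5,"dz":30,"spin":0},{"claw":60,"dx":0,"dy":-1.5,"dz":60,"spin":0},{"claw":60,"dx":0,"dy":-1.5,"dz":90,"spin":0},{"claw":60,"dx":0,"dy":-1.5,"dz":115,"spin":0},{"claw":60,"dx":0,"dy":-1.5,"dz":132,"spin":0},{"claw":60,"dx":0,"dy":-1.5,"dz":142,"spin":0},{"claw":60,"dx":0,"dy":-1.5,"dz":147,"spin":0},{"claw":60,"dx":0,"dy":-1.5,"dz":147,"spin":0},{"claw":50,"dx":0,"dy":-1.5,"dz":147,"spin":0},{"claw":40,"dx":0,"dy":-1.5,"dz":147,"spin":0},{"claw":30,"dx":0,"dy":-1.5,"dz":147,"spin":0},{"claw":24,"dx":0,"dy":-1.5,"dz":147,"spin":0},{"claw":20,"dx":0,"dy":-1.5,"dz":147,"spin":0},{"claw":18,"dx":0,"dy":-1.5,"dz":147,"spin":0},{"claw":16,"dx":0,"dy":-1.5,"dz":147,"spin":0},{"claw":15,"dx":0,"dy":-1.5,"dz":147,"spin":0},{"claw":14,"dx":0,"dy":-1.5,"dz":147,"spin":0},{"claw":12,"dx":0,"dy":-1.5,"dz":147,"spin":0}]' 50
python3 -m jog '[{"claw":8,"dx":0,"dy":0,"dz":0,"spin":0},{"claw":4,"dx":0,"dy":0,"dz":0,"spin":0},{"claw":0,"dx":0,"dy":0,"dz":0,"spin":0},{"claw":0,"dx":0,"dy":0,"dz":0,"spin":0}]' 55
```

```text
time: 3.23
position: [0.5378, -0.2369, 0.0654]
tool_rot: [3.114, 0.413, 0.0]
ft_force: [0.9, 0.7, -0.5]
grip_width: 0.16
grip_force: 10.0
time: 3.57
position: [0.5379, -0.2368, 0.0654]
tool_rot: [3.114, 0.413, 0.0]
ft_force: [0.9, -1.5, -1.1]
grip_width: 0.153
grip_force: 55.0
```

```bash
python3 -m jog '[{"claw":0,"dx":0,"dy":0,"dz":-1,"spin":0},{"claw":0,"dx":0,"dy":0,"dz":-3,"spin":0},{"claw":0,"dx":0,"dy":0,"dz":-6,"spin":0},{"claw":0,"dx":0,"dy":0,"dz":-10,"spin":0},{"claw":0,"dx":0,"dy":0,"dz":-15,"spin":0},{"claw":0,"dx":0,"dy":0,"dz":-22,"spin":0},{"claw":0,"dx":0,"dy":0,"dz":-30,"spin":0},{"claw":0,"dx":0,"dy":0,"dz":-40,"spin":0},{"claw":0,"dx":0,"dy":0,"dz":-50,"spin":0},{"claw":0,"dx":0,"dy":0,"dz":-60,"spin":0},{"claw":0,"dx":0,"dy":0,"dz":-70,"spin":0},{"claw":0,"dx":0,"dy":0,"dz":-80,"spin":0},{"claw":0,"dx":0,"dy":0,"dz":-90,"spin":0},{"claw":0,"dx":0,"dy":0,"dz":-100,"spin":0},{"claw":0,"dx":0,"dy":0,"dz":-108,"spin":0},{"claw":0,"dx":0,"dy":0,"dz":-114,"spin":0},{"claw":0,"dx":0,"dy":0,"dz":-118,"spin":0},{"claw":0,"dx":0,"dy":0,"dz":-120,"spin":0},{"claw":0,"dx":0,"dy":0,"dz":-120,"spin":0}]' 55
python3 - <<'E'
from h import *
a=grab('scene');b=grab('side')
def crop(d):
    u=w2p(d,[.54,-.236,.17])[0].astype(int);x,y=max(u[0]-65,0),max(u[1]-65,0);print(x,y)
    return cv2.resize(d['frame'][y:y+130,x:x+130,::-1],(390,390),interpolation=cv2.INTER_CUBIC)
cv2.imwrite('pics/lift.png',np.hstack([crop(a),crop(b)]))
for n,d in(('scene',a),('side',b)):
    P=cloud(d).reshape(-1,3);P=P[~np.isnan(P[:,0])]
    q=P[(np.abs(P[:,2]-.16)<.012)&(np.hypot(P[:,0]-.542,P[:,1]+.236)<.12)]
    c,s=np.cos(.263),np.sin(.263);X=q-[.542,-.236,0];L=np.c_[X[:,0]*c+X[:,1]*s,-X[:,0]*s+X[:,1]*c]
    k=(np.abs(L[:,0])>53)|(np.abs(L[:,1])>.074);k=(np.abs(L[:,0])>.053)|(np.abs(L[:,1])>.074)
    A=np.c_[L[k],np.ones(k.sum())];z=q[k,2]
    print(n,k.sum(),[(f(L[:,i])).round(3) for i in(0,1) for f in(np.min,np.max)],np.linalg.lstsq(A,z,rcond=None)[0],cv2.minAreaRect(np.float32(q[:,:2]*1000)))
    for i in (0,1):
        for sg in(-1,1):
            kk=(L[:,i]*sg>(.053,.074)[i]); zz=np.sort(q[kk,2]);print(i,sg,len(zz),zz[-8:].round(4)[:1])
E
```

```text
time: 5.15
position: [0.5378, -0.2365, 0.1857]
tool_rot: [3.114, 0.413, 0.0]
ft_force: [-0.3, 0.2, -7.8]
grip_width: 0.152
grip_force: 55.0
175 103
277 188
scene 887 [np.float64(-0.062), np.float64(0.066), np.float64(-0.081), np.float64(0.084)] [ 0.00643095 -0.0002403   0.15587644] ((543.4439086914062, -233.87759399414062), (127.39138793945312, 165.37437438964844), 15.346171379089355)
0 -1 273 [0.1605]
0 1 453 [0.1689]
1 -1 107 [0.1608]
1 1 118 [0.1606]
side 911 [np.float64(-0.063), np.float64(0.062), np.float64(-0.085), np.float64(0.085)] [-0.00373299  0.00245898  0.15715965] ((541.47216796875, -235.83267211914062), (125.3680419921875, 169.6504364013672), 14.571316719055176)
0 -1 329 [0.1682]
0 1 152 [0.1624]
1 -1 311 [0.1623]
1 1 193 [0.163]
```

View pics/lift.png

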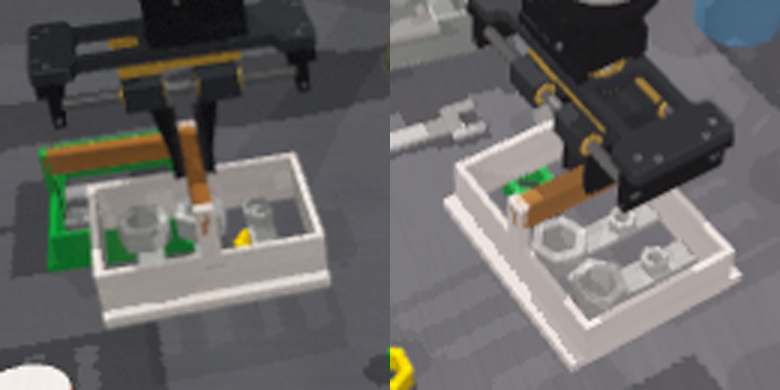

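```bash
python3 -m jog '[{"claw":0,"dx":0.1,"dy":-1,"dz":0,"spin":0},{"claw":0,"dx":0.4,"dy":-3,"dz":0,"spin":0},{"claw":0,"dx":0.8,"dy":-6,"dz":0,"spin":0},{"claw":0,"dx":1.4,"dy":-10,"dz":0,"spin":0},{"claw":0,"dx":2.1,"dy":-15,"dz":0,"spin":0},{"claw":0,"dx":2.9,"dy":-21,"dz":0,"spin":0},{"claw":0,"dx":3.9,"dy":-28,"dz":0,"spin":0},{"claw":0,"dx":5,"dy":-36,"dz":0,"spin":0},{"claw":0,"dx":6.2,"dy":-45,"dz":0,"spin":0},{"claw":0,"dx":7.6,"dy":-55,"dz":0,"spin":0},{"claw":0,"dx":9.1,"dy":-66,"dz":0,"spin":0},{"claw":0,"dx":10.7,"dy":-78,"dz":0,"spin":0},{"claw":0,"dx":12.5,"dy":-91,"dz":0,"spin":0},{"claw":0,"dx":14.5,"dy":-105,"dz":0,"spin":0},{"claw":0,"dx":16.5,"dy":-120,"dz":0,"spin":0},{"claw":0,"dx":18.7,"dy":-136,"dz":0,"spin":0},{"claw":0,"dx":21,"dy":-153,"dz":0,"spin":0},{"claw":0,"dx":23.5,"dy":-171,"dz":0,"spin":0},{"claw":0,"dx":26,"dy":-190,"dz":0,"spin":0},{"claw":0,"dx":29,"dy":-210,"dz":0,"spin":0}]' 55
python3 -m jog '[{"claw":0,"dx":2.8,"dy":-20,"dz":0,"spin":0},{"claw":0,"dx":5.5,"dy":-40,"dz":0,"spin":0},{"claw":0,"dx":8.2,"dy":-60,"dz":0,"spin":0},{"claw":0,"dx":11,"dy":-80,"dz":0,"spin":0},{"claw":0,"dx":13.6,"dy":-99,"dz":0,"spin":0},{"claw":0,"dx":16,"dy":-117,"dz":0,"spin":0},{"claw":0,"dx":18.4,"dy":-134,"dz":0,"spin":0},{"claw":0,"dx":20.6,"dy":-150,"dz":0,"spin":0},{"claw":0,"dx":22.6,"dy":-165,"dz":0,"spin":0},{"claw":0,"dx":24.5,"dy":-179,"dz":0,"spin":0},{"claw":0,"dx":26.3,"dy":-192,"dz":0,"spin":0},{"claw":0,"dx":28,"dy":-204,"dz":0,"spin":0},{"claw":0,"dx":29.5,"dy":-215,"dz":0,"spin":0},{"claw":0,"dx":30.9,"dy":-225,"dz":0,"spin":0},{"claw":0,"dx":32,"dy":-233,"dz":0,"spin":0},{"claw":0,"dx":32.8,"dy":-239,"dz":0,"spin":0},{"claw":0,"dx":33.3,"dy":-243,"dz":0,"spin":0},{"claw":0,"dx":33.7,"dy":-246,"dz":0,"spin":0},{"claw":0,"dx":34,"dy":-248,"dz":0,"spin":0},{"claw":0,"dx":34,"dy":-248,"dz":0,"spin":0}]' 55
python3 -m jog '[{"claw":0,"dx":0,"dy":0,"dz":0,"spin":0.3},{"claw":0,"dx":0,"dy":0,"dz":0,"spin":1},{"claw":0,"dx":0,"dy":0,"dz":0,"spin":2},{"claw":0,"dx":0,"dy":0,"dz":0,"spin":3.2},{"claw":0,"dx":0,"dy":0,"dz":0,"spin":4.6},{"claw":0,"dx":0,"dy":0,"dz":0,"spin":6.1},{"claw":0,"dx":0,"dy":0,"dz":0,"spin":7.6},{"claw":0,"dx":0,"dy":0,"dz":0,"spin":9.1},{"claw":0,"dx":0,"dy":0,"dz":0,"spin":10.5},{"claw":0,"dx":0,"dy":0,"dz":0,"spin":11.8},{"claw":0,"dx":0,"dy":0,"dz":0,"spin":12.8},{"claw":0,"dx":0,"dy":0,"dz":0,"spin":13.5},{"claw":0,"dx":0,"dy":0,"dz":0,"spin":14},{"claw":0,"dx":0,"dy":0,"dz":0,"spin":14.2},{"claw":0,"dx":0,"dy":0,"dz":0,"spin":14.2},{"claw":0,"dx":0,"dy":0,"dz":0,"spin":14.2}]' 55
cat > m.py <<'E'
from h import *
import sys
s=get_state();p=s['position'];print(s['time'],p.round(4),R.from_rotvec(s['tool_rot']).as_matrix()[:,0].round(4),s['ft_force'].round(1))
zb=p[2]-.0655 if len(sys.argv)<2 else float(sys.argv[1])
ims=[]
for n in('scene','side'):
    d=grab(n);P=cloud(d).reshape(-1,3);P=P[~np.isnan(P[:,0])]
    q=P[(np.abs(P[:,2]-zb-.037)<.009)&(np.abs(P[:,0]-p[0]-.005)<.08)&(np.abs(P[:,1]-p[1])<.1)]
    print(n,'sieve',len(q),cv2.minAreaRect(np.float32(q[:,:2]*1000)))
    a=P[(P[:,2]>.05)&(P[:,2]<.107)&(P[:,0]>.36)&(P[:,0]<.62)&(P[:,1]>.04)&(P[:,1]<.42)]
    print(n,'pan',cv2.minAreaRect(np.float32(a[:,:2]*1000)))
    u=w2p(d,[.484,.22,.1])[0].astype(int);x,y=max(u[0]-75,0),max(u[1]-80,0)
    ims.append(cv2.resize(d['frame'][y:y+150,x:x+150,::-1],(400,400),interpolation=cv2.INTER_CUBIC))
cv2.imwrite('pics/m%d.png'%(s['time']*100),np.hstack(ims))
E
python3 m.py; ls pics
```

```text
time: 6.92
position: [0.5104, -0.0245, 0.1855]
tool_rot: [3.114, 0.414, 0.0]
ft_force: [0.2, -0.5, -7.4]
grip_width: 0.148
grip_force: 55.0
time: 8.58
position: [0.4791, 0.2222, 0.1854]
tool_rot: [-3.114, -0.413, 0.0]
ft_force: [-0.0, 0.6, -7.9]
grip_width: 0.149
grip_force: 55.0
time: 9.92
position: [0.4791, 0.2221, 0.1854]
tool_rot: [3.141, 0.026, 0.0]
ft_force: [0.5, -1.0, -7.5]
grip_width: 0.151
grip_force: 55.0
9.9167 [0.4791 0.2221 0.1854] [0.9999 0.0163 0.    ] [ 0.5 -1.  -7.5]
scene sieve 821 ((484.9290466308594, 222.46153259277344), (128.9205780029297, 166.51719665527344), 0.5677986145019531)
scene pan ((484.917724609375, 223.554931640625), (175.41259765625, 286.4618835449219), 0.4136572480201721)
side sieve 407 ((481.8993225097656, 221.07568359375), (125.46844482421875, 172.993408203125), 2.262077808380127)
side pan ((483.9476623535156, 214.3966064453125), (173.26480102539062, 275.70977783203125), 1.3155508041381836)
lift.png
m991.png
scene.png
side.png
top.png
w1.png
```

View pics/m991.png

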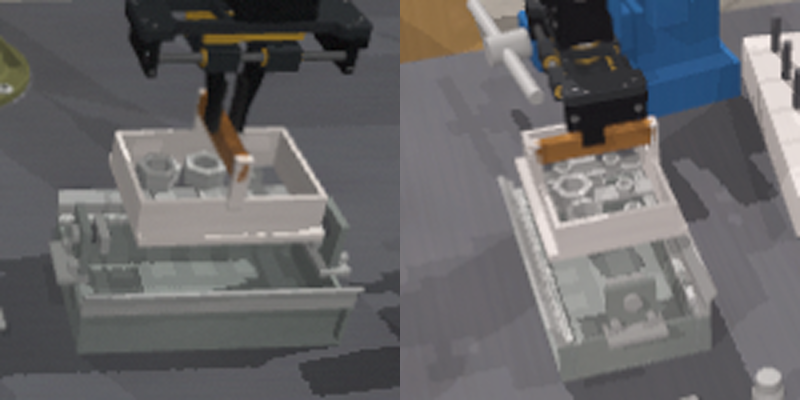

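```bash
python3 -m jog '[{"claw":0,"dx":0.1,"dy":0,"dz":1,"spin":0},{"claw":0,"dx":0.2,"dy":0,"dz":3,"spin":0},{"claw":0,"dx":0.4,"dy":0,"dz":6,"spin":0},{"claw":0,"dx":0.5,"dy":0,"dz":10,"spin":0},{"claw":0,"dx":0.5,"dy":0,"dz":15,"spin":0},{"claw":0,"dx":0.5,"dy":0,"dz":20,"spin":0},{"claw":0,"dx":0.5,"dy":0,"dz":25,"spin":0},{"claw":0,"dx":0.5,"dy":0,"dz":30,"spin":0},{"claw":0,"dx":0.5,"dy":0,"dz":35,"spin":0},{"claw":0,"dx":0.5,"dy":0,"dz":39,"spin":0},{"claw":0,"dx":0.5,"dy":0,"dz":42,"spin":0},{"claw":0,"dx":0.5,"dy":0,"dz":44,"spin":0},{"claw":0,"dx":0.5,"dy":0,"dz":46,"spin":0},{"claw":0,"dx":0.5,"dy":0,"dz":48,"spin":0},{"claw":0,"dx":0.5,"dy":0,"dz":50,"spin":0},{"claw":0,"dx":0.5,"dy":0,"dz":50,"spin":0},{"claw":0,"dx":0.5,"dy":0,"dz":50,"spin":0}]' 55
python3 -m jog '[{"claw":0,"dx":0,"dy":0,"dz":1,"spin":0},{"claw":0,"dx":0,"dy":0,"dz":2,"spin":0},{"claw":0,"dx":0,"dy":0,"dz":4,"spin":0},{"claw":0,"dx":0,"dy":0,"dz":6,"spin":0},{"claw":0,"dx":0,"dy":0,"dz":8,"spin":0},{"claw":0,"dx":0,"dy":0,"dz":9,"spin":0},{"claw":0,"dx":0,"dy":0,"dz":10,"spin":0},{"claw":0,"dx":0,"dy":0,"dz":10,"spin":0},{"claw":0,"dx":0,"dy":0,"dz":10,"spin":0}]' 55
```

```text
time: 11.43
position: [0.4795, 0.2221, 0.1353]
tool_rot: [3.141, 0.025, -0.0]
ft_force: [-0.2, 0.6, -7.9]
grip_width: 0.148
grip_force: 55.0
time: 12.18
position: [0.4796, 0.2221, 0.1254]
tool_rot: [3.141, 0.025, -0.0]
ft_force: [0.4, 0.6, -7.3]
grip_width: 0.149
grip_force: 55.0
```

```bash
for k in 1; do :; done
python3 -m jog '[{"claw":0,"dx":0,"dy":0,"dz":1,"spin":0},{"claw":0,"dx":0,"dy":0,"dz":2,"spin":0},{"claw":0,"dx":0,"dy":0,"dz":3,"spin":0},{"claw":0,"dx":0,"dy":0,"dz":4,"spin":0},{"claw":0,"dx":0,"dy":0,"dz":4,"spin":0}]' | egrep 'pos|force'
python3 -m jog '[{"claw":0,"dx":0,"dy":0,"dz":0.5,"spin":0},{"claw":0,"dx":0,"dy":0,"dz":0.5,"spin":0}]'| egrep 'pos|force'
python3 -m jog '[{"claw":0,"dx":0,"dy":0,"dz":0.5,"spin":0},{"claw":0,"dx":0,"dy":0,"dz":0.5,"spin":0}]'| egrep 'pos|force'
```

```text
position: [0.4794, 0.222, 0.1211]
ft_force: [-0.8, -0.5, -7.3]
grip_force: 55.0
position: [0.4795, 0.2221, 0.1208]
ft_force: [0.7, 1.2, -8.1]
grip_force: 55.0
position: [0.4797, 0.2222, 0.1205]
ft_force: [0.7, 0.6, -6.7]
grip_force: 55.0
```

```bash
python3 -m jog '[{"claw":0,"dx":0,"dy":0,"dz":0.4,"spin":0},{"claw":0,"dx":0,"dy":0,"dz":0.4,"spin":0}]'| egrep 'pos|ft_force'
python3 -m jog '[{"claw":0,"dx":0,"dy":0,"dz":0.4,"spin":0},{"claw":0,"dx":0,"dy":0,"dz":0.4,"spin":0}]'| egrep 'pos|ft_force'
python3 -m jog '[{"claw":0,"dx":0,"dy":0,"dz":0.3,"spin":0},{"claw":0,"dx":0,"dy":0,"dz":0.3,"spin":0}]'| egrep 'pos|ft_force'
```

```text
position: [0.4797, 0.2222, 0.1205]
ft_force: [-0.2, -0.3, -4.6]
position: [0.4797, 0.2222, 0.1204]
ft_force: [-2.1, -1.2, 0.8]
position: [0.4797, 0.2222, 0.1204]
ft_force: [-3.4, -2.4, 5.9]
```

```bash
f(){ egrep 'pos|ft_force' | tr '\n' ' '; echo; }
python3 -m jog '[{"claw":0,"dx":0,"dy":-1,"dz":-0.4,"spin":0},{"claw":0,"dx":0,"dy":-3,"dz":-0.4,"spin":0},{"claw":0,"dx":0,"dy":-4,"dz":-0.4,"spin":0},{"claw":0,"dx":0,"dy":-4,"dz":-0.4,"spin":0}]'|f
python3 -m jog '[{"claw":0,"dx":0,"dy":-1,"dz":0,"spin":0},{"claw":0,"dx":0,"dy":-2,"dz":0,"spin":0},{"claw":0,"dx":0,"dy":-2,"dz":0,"spin":0}]'|f
python3 -m jog '[{"claw":0,"dx":0,"dy":-1,"dz":0,"spin":0},{"claw":0,"dx":0,"dy":-2,"dz":0,"spin":0},{"claw":0,"dx":0,"dy":-2,"dz":0,"spin":0}]'|f
python3 -m jog '[{"claw":0,"dx":0,"dy":-1,"dz":0,"spin":0},{"claw":0,"dx":0,"dy":-2,"dz":0,"spin":0},{"claw":0,"dx":0,"dy":-2,"dz":0,"spin":0}]'|f
python3 -m jog '[{"claw":0,"dx":0,"dy":-1,"dz":0,"spin":0},{"claw":0,"dx":0,"dy":-2,"dz":0,"spin":0},{"claw":0,"dx":0,"dy":-2,"dz":0,"spin":0}]'|f
python3 -m jog '[{"claw":0,"dx":0,"dy":-1,"dz":0,"spin":0},{"claw":0,"dx":0,"dy":-2,"dz":0,"spin":0},{"claw":0,"dx":0,"dy":-2,"dz":0,"spin":0}]'|f
```

```text
position: [0.4805, 0.2243, 0.1204] ft_force: [-2.3, -4.6, 4.4] 
position: [0.4809, 0.2261, 0.1204] ft_force: [-1.3, -5.7, 4.0] 
position: [0.4812, 0.2282, 0.1204] ft_force: [-0.4, -3.9, 2.9] 
position: [0.4812, 0.2303, 0.1204] ft_force: [0.1, -5.4, 1.8] 
position: [0.4812, 0.2325, 0.1204] ft_force: [0.5, -5.6, 3.3] 
position: [0.4811, 0.2346, 0.1204] ft_force: [0.5, -5.7, 3.0]
```

```bash
f(){ egrep 'pos|ft_force' | tr '\n' ' '; echo; }
python3 -m jog '[{"claw":0,"dx":0,"dy":-1,"dz":-0.3,"spin":0},{"claw":0,"dx":0,"dy":-2,"dz":-0.3,"spin":0},{"claw":0,"dx":0,"dy":-2,"dz":-0.3,"spin":0}]'|f
python3 -m jog '[{"claw":0,"dx":0,"dy":-1,"dz":0,"spin":0},{"claw":0,"dx":0,"dy":-2,"dz":0,"spin":0},{"claw":0,"dx":0,"dy":-2,"dz":0,"spin":0}]'|f
python3 -m jog '[{"claw":0,"dx":0,"dy":-1,"dz":0,"spin":0},{"claw":0,"dx":0,"dy":-2,"dz":0,"spin":0},{"claw":0,"dx":0,"dy":-2,"dz":0,"spin":0}]'|f
python3 -m jog '[{"claw":0,"dx":0,"dy":-1,"dz":0,"spin":0},{"claw":0,"dx":0,"dy":-2,"dz":0,"spin":0},{"claw":0,"dx":0,"dy":-2,"dz":0,"spin":0}]'|f
```

```text
position: [0.4805, 0.2376, 0.1204] ft_force: [0.8, -4.1, 1.7] 
position: [0.4801, 0.2397, 0.1204] ft_force: [0.9, -4.8, 3.3] 
position: [0.48, 0.2416, 0.1204] ft_force: [0.3, -5.5, 3.8] 
position: [0.4799, 0.2427, 0.1204] ft_force: [0.1, -7.0, 4.2]
```

```bash
f(){ egrep 'pos|ft_force' | tr '\n' ' '; echo; }
python3 -m jog '[{"claw":0,"dx":0,"dy":-1,"dz":-0.4,"spin":0},{"claw":0,"dx":0,"dy":-2,"dz":-0.4,"spin":0},{"claw":0,"dx":0,"dy":-2,"dz":-0.4,"spin":0}]'|f
python3 -m jog '[{"claw":0,"dx":0,"dy":-1,"dz":0,"spin":0},{"claw":0,"dx":0,"dy":-2,"dz":0,"spin":0},{"claw":0,"dx":0,"dy":-2,"dz":0,"spin":0}]'|f
python3 -m jog '[{"claw":0,"dx":0,"dy":-1,"dz":0,"spin":0},{"claw":0,"dx":0,"dy":-2,"dz":0,"spin":0},{"claw":0,"dx":0,"dy":-2,"dz":0,"spin":0}]'|f
python3 m.py .055
```

```text
position: [0.4798, 0.2442, 0.1204] ft_force: [1.2, -6.7, 3.1] 
position: [0.4798, 0.2454, 0.1204] ft_force: [0.7, -10.0, 4.0] 
position: [0.4799, 0.2466, 0.1204] ft_force: [-0.4, -10.5, 4.9] 
16.7667 [0.4799 0.2466 0.1204] [ 9.999e-01  1.430e-02 -1.000e-04] [ -0.4 -10.5   4.9]
scene sieve 830 ((485.5890197753906, 254.87417602539062), (183.5172119140625, 127.6382064819336), 89.93775177001953)
scene pan ((484.46722412109375, 223.67352294921875), (174.0909881591797, 286.6767272949219), 0.9440719485282898)
side sieve 436 ((482.9586486816406, 253.28109741210938), (125.48949432373047, 186.6779327392578), 0.30499041080474854)
side pan ((484.3271179199219, 216.322265625), (173.86380004882812, 279.66162109375), 1.4574016332626343)
```

```bash
f(){ egrep 'pos|ft_force' | tr '\n' ' '; echo; }
python3 -m jog '[{"claw":0,"dx":0,"dy":2,"dz":-0.4,"spin":0},{"claw":0,"dx":0,"dy":6,"dz":-0.4,"spin":0},{"claw":0,"dx":0,"dy":12,"dz":-0.4,"spin":0},{"claw":0,"dx":0,"dy":18,"dz":-0.4,"spin":0},{"claw":0,"dx":0,"dy":24,"dz":-0.4,"spin":0},{"claw":0,"dx":0,"dy":28,"dz":-0.4,"spin":0},{"claw":0,"dx":0,"dy":31,"dz":-0.4,"spin":0},{"claw":0,"dx":0,"dy":31,"dz":-0.4,"spin":0}]'|f
python3 -m jog '[{"claw":0,"dx":0,"dy":1,"dz":0,"spin":0},{"claw":0,"dx":0,"dy":2,"dz":0,"spin":0},{"claw":0,"dx":0,"dy":2,"dz":0,"spin":0}]'|f
python3 -m jog '[{"claw":0,"dx":0,"dy":1,"dz":0,"spin":0},{"claw":0,"dx":0,"dy":2,"dz":0,"spin":0},{"claw":0,"dx":0,"dy":2,"dz":0,"spin":0}]'|f
python3 -m jog '[{"claw":0,"dx":0,"dy":1,"dz":0,"spin":0},{"claw":0,"dx":0,"dy":2,"dz":0,"spin":0},{"claw":0,"dx":0,"dy":2,"dz":0,"spin":0}]'|f
python3 -m jog '[{"claw":0,"dx":0,"dy":1,"dz":0,"spin":0},{"claw":0,"dx":0,"dy":2,"dz":0,"spin":0},{"claw":0,"dx":0,"dy":2,"dz":0,"spin":0}]'|f
```

```text
position: [0.4792, 0.2179, 0.1204] ft_force: [-0.6, -0.6, -4.3] 
position: [0.4794, 0.2168, 0.1205] ft_force: [-0.5, 0.0, -7.0] 
position: [0.4795, 0.2146, 0.1205] ft_force: [-0.4, 0.5, -7.2] 
position: [0.4797, 0.2126, 0.1206] ft_force: [1.3, 0.0, -7.4] 
position: [0.4797, 0.2114, 0.1209] ft_force: [0.0, 1.9, -8.0]
```

```bash
f(){ egrep 'pos|ft_force' | tr '\n' ' '; echo; }
python3 -m jog '[{"claw":0,"dx":0,"dy":0.5,"dz":0.3,"spin":0},{"claw":0,"dx":0,"dy":1,"dz":0.6,"spin":0},{"claw":0,"dx":0,"dy":1,"dz":0.6,"spin":0}]'|f
python3 -m jog '[{"claw":0,"dx":0,"dy":1,"dz":0,"spin":0},{"claw":0,"dx":0,"dy":2,"dz":0,"spin":0},{"claw":0,"dx":0,"dy":2,"dz":0,"spin":0}]'|f
python3 -m jog '[{"claw":0,"dx":0,"dy":1,"dz":0,"spin":0},{"claw":0,"dx":0,"dy":2,"dz":0,"spin":0},{"claw":0,"dx":0,"dy":2,"dz":0,"spin":0}]'|f
python3 -m jog '[{"claw":0,"dx":0,"dy":1,"dz":0,"spin":0},{"claw":0,"dx":0,"dy":2,"dz":0,"spin":0},{"claw":0,"dx":0,"dy":2,"dz":0,"spin":0}]'|f
```

```text
position: [0.4798, 0.211, 0.1206] ft_force: [-1.3, 3.1, -5.5] 
position: [0.4799, 0.209, 0.1206] ft_force: [-0.7, 4.0, -4.2] 
position: [0.4799, 0.2075, 0.1207] ft_force: [-1.7, 5.1, -4.9] 
position: [0.4799, 0.2062, 0.1209] ft_force: [-1.3, 6.8, -2.8]
```

```bash
f(){ egrep 'pos|ft_force' | tr '\n' ' '; echo; }
python3 -m jog '[{"claw":0,"dx":0,"dy":-18,"dz":0.3,"spin":0},{"claw":0,"dx":0,"dy":-36,"dz":0.3,"spin":0},{"claw":0,"dx":0,"dy":-45,"dz":0.3,"spin":0}]' 60|f
python3 -m jog '[{"claw":0,"dx":0,"dy":0,"dz":0,"spin":0}]'|f
python3 -m jog '[{"claw":0,"dx":0,"dy":18,"dz":0,"spin":0},{"claw":0,"dx":0,"dy":36,"dz":0,"spin":0},{"claw":0,"dx":0,"dy":45,"dz":0,"spin":0}]'|f
python3 -m jog '[{"claw":0,"dx":0,"dy":0,"dz":0,"spin":0}]'|f
```

```text
position: [0.4805, 0.2477, 0.1204] ft_force: [1.0, -9.3, 2.9] 
position: [0.4805, 0.2482, 0.1204] ft_force: [2.6, -3.6, 0.4] 
position: [0.4803, 0.2047, 0.1206] ft_force: [-1.4, 9.9, -0.5] 
position: [0.4802, 0.2047, 0.1205] ft_force: [-0.2, 6.7, -3.3]
```

```bash
f(){ egrep 'time|pos|ft_force' | tr '\n' ' '; echo; }
python3 -m jog '[{"claw":0,"dx":0,"dy":-20,"dz":0,"spin":0},{"claw":0,"dx":0,"dy":-37,"dz":0,"spin":0},{"claw":0,"dx":0,"dy":-43.5,"dz":0,"spin":0},{"claw":0,"dx":0,"dy":-25,"dz":0,"spin":0},{"claw":0,"dx":0,"dy":-8,"dz":0,"spin":0},{"claw":0,"dx":0,"dy":-1.3,"dz":0,"spin":0},{"claw":0,"dx":0,"dy":-20,"dz":0,"spin":0},{"claw":0,"dx":0,"dy":-37,"dz":0,"spin":0},{"claw":0,"dx":0,"dy":-43.5,"dz":0,"spin":0}]' 60|f
python3 -m jog '[{"claw":0,"dx":0,"dy":18.5,"dz":0,"spin":0},{"claw":0,"dx":0,"dy":35.5,"dz":0,"spin":0},{"claw":0,"dx":0,"dy":42.2,"dz":0,"spin":0},{"claw":0,"dx":0,"dy":23.5,"dz":0,"spin":0},{"claw":0,"dx":0,"dy":6.5,"dz":0,"spin":0},{"claw":0,"dx":0,"dy":0,"dz":0,"spin":0},{"claw":0,"dx":0,"dy":18.5,"dz":0,"spin":0},{"claw":0,"dx":0,"dy":35.5,"dz":0,"spin":0},{"claw":0,"dx":0,"dy":42.2,"dz":0,"spin":0}]' 60|f
python3 m.py .055; ls pics
```

```text
time: 20.95 position: [0.48, 0.2466, 0.1204] ft_force: [0.6, -11.1, 7.0] 
time: 21.7 position: [0.48, 0.2067, 0.1204] ft_force: [-1.0, 10.4, 1.1] 
21.7 [0.48   0.2067 0.1204] [9.999e-01 1.590e-02 8.000e-04] [-1.  10.4  1.1]
scene sieve 794 ((486.07647705078125, 198.7119903564453), (126.39730072021484, 183.8047332763672), 0.5580774545669556)
scene pan ((485.7231140136719, 223.74411010742188), (174.0907440185547, 286.6374816894531), 0.9417675137519836)
side sieve 397 ((483.75811767578125, 199.59390258789062), (183.10397338867188, 125.76107788085938), 88.96039581298828)
side pan ((484.42010498046875, 218.51922607421875), (174.32835388183594, 282.7601013183594), 0.908069908618927)
lift.png
m1676.png
m2170.png
m991.png
scene.png
side.png
top.png
w1.png
```

Extremes land at half travel. Look at the nuts.

View pics/m2170.png

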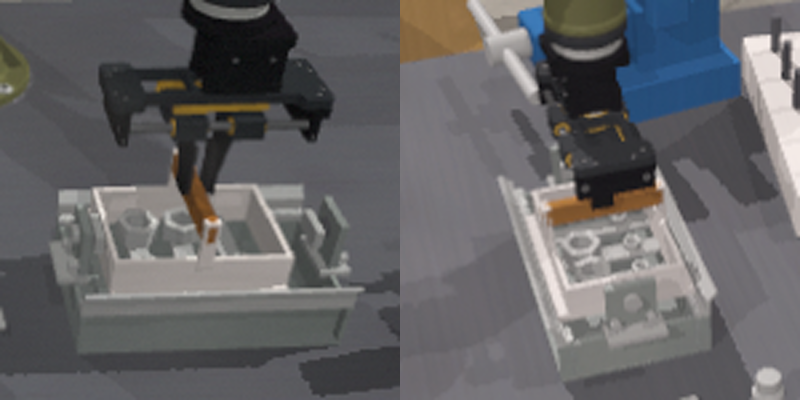

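```bash
f(){ egrep 'time|pos|ft_force' | tr '\n' ' '; echo; }
python3 -m jog '[{"claw":0,"dx":0,"dy":-24,"dz":0,"spin":0},{"claw":0,"dx":0,"dy":-42,"dz":0,"spin":0},{"claw":0,"dx":0,"dy":-18,"dz":0,"spin":0},{"claw":0,"dx":0,"dy":0,"dz":0,"spin":0},{"claw":0,"dx":0,"dy":-24,"dz":0,"spin":0},{"claw":0,"dx":0,"dy":-42,"dz":0,"spin":0}]' 60|f
python3 -m jog '[{"claw":0,"dx":0,"dy":24,"dz":0,"spin":0},{"claw":0,"dx":0,"dy":42,"dz":0,"spin":0},{"claw":0,"dx":0,"dy":18,"dz":0,"spin":0},{"claw":0,"dx":0,"dy":0,"dz":0,"spin":0},{"claw":0,"dx":0,"dy":24,"dz":0,"spin":0},{"claw":0,"dx":0,"dy":42,"dz":0,"spin":0}]' 60|f
python3 -m jog '[{"claw":0,"dx":0,"dy":0,"dz":0,"spin":0}]'|f
cat > nuts.py <<'E'
from h import *
# count blobs: height of points inside sieve above floor / in pan, in pan frame
for n in('scene','side'):
    d=grab(n)
    u=w2p(d,[.484,get_state()['position'][1],.08])[0].astype(int);x,y=u[0]-42,u[1]-42
    globals()[n]=cv2.resize(d['frame'][y:y+75,x:x+85,::-1],(400,353),interpolation=cv2.INTER_CUBIC)
t=int(get_state()['time']*100)
cv2.imwrite('pics/n%d.png'%t,np.hstack([scene,side]));print(t)
E
python3 nuts.py
```

```text
time: 22.3 position: [0.4812, 0.242, 0.1204] ft_force: [0.2, -5.5, 6.2] 
time: 22.8 position: [0.4794, 0.2087, 0.1203] ft_force: [0.8, 8.2, 2.4] 
time: 22.88 position: [0.4802, 0.2048, 0.1203] ft_force: [-0.6, 3.6, 2.3] 
2298
```

View pics/n2298.png

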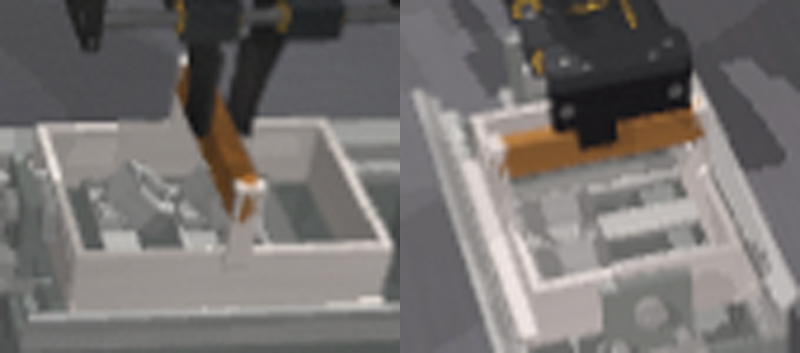

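```bash
f(){ egrep 'time|pos|ft_force' | tr '\n' ' '; echo; }
python3 -m jog '[{"claw":0,"dx":0,"dy":-24,"dz":-0.2,"spin":0},{"claw":0,"dx":0,"dy":-42,"dz":-0.2,"spin":0},{"claw":0,"dx":0,"dy":-42,"dz":-0.2,"spin":0},{"claw":0,"dx":0,"dy":-18,"dz":-0.2,"spin":0},{"claw":0,"dx":0,"dy":0,"dz":-0.2,"spin":0},{"claw":0,"dx":0,"dy":-0.5,"dz":-0.2,"spin":0},{"claw":0,"dx":0,"dy":-24,"dz":-0.2,"spin":0},{"claw":0,"dx":0,"dy":-42,"dz":-0.2,"spin":0},{"claw":0,"dx":0,"dy":-42,"dz":-0.2,"spin":0}]' 60|f
python3 -m jog '[{"claw":0,"dx":0,"dy":24,"dz":0,"spin":0},{"claw":0,"dx":0,"dy":41.5,"dz":0,"spin":0},{"claw":0,"dx":0,"dy":41.5,"dz":0,"spin":0},{"claw":0,"dx":0,"dy":18,"dz":0,"spin":0},{"claw":0,"dx":0,"dy":0,"dz":0,"spin":0},{"claw":0,"dx":0,"dy":0,"dz":0,"spin":0}]' 60|f
cat > nuts2.py <<'E'
from h import *
d=grab('wrist');f=d['frame'][...,::-1]
p=get_state()['position']
u=w2p(d,[[p[0]+.005+a,p[1]+b,.09] for a in(-.06,.06) for b in(-.083,.083)]);print(u.round())
x0,y0=np.clip(u.min(0)-10,0,None).astype(int);x1,y1=u.max(0).astype(int)+10
w=f[y0:y1,x0:x1];w=cv2.resize(w,None,fx=400/w.shape[1],fy=400/w.shape[1],interpolation=cv2.INTER_CUBIC)[:560]
a=grab('scene');c=w2p(a,[.484,p[1],.08])[0].astype(int);s=cv2.resize(a['frame'][c[1]-38:c[1]+32,c[0]-50:c[0]+50,::-1],(400,280),interpolation=cv2.INTER_CUBIC)
a=grab('side');c=w2p(a,[.484,p[1],.08])[0].astype(int);v=cv2.resize(a['frame'][c[1]-38:c[1]+32,c[0]-50:c[0]+50,::-1],(400,280),interpolation=cv2.INTER_CUBIC)
o=np.zeros((560,800,3),np.uint8);o[:w.shape[0],:400]=w;o[:280,400:]=s;o[280:,400:]=v
t=int(get_state()['time']*100);cv2.imwrite('pics/q%d.png'%t,o);print(t)
E
python3 nuts2.py
```

```text
time: 23.73 position: [0.4798, 0.2481, 0.1203] ft_force: [1.5, -1.1, 4.3] 
time: 24.23 position: [0.4797, 0.2482, 0.1203] ft_force: [3.0, 0.5, 4.8] 
[[417. 285.]
 [211. 282.]
 [435. 133.]
 [199. 128.]]
2438
```

```bash
echo pics/q2438.png
```

```text
pics/q2438.png
```

View pics/q2438.png

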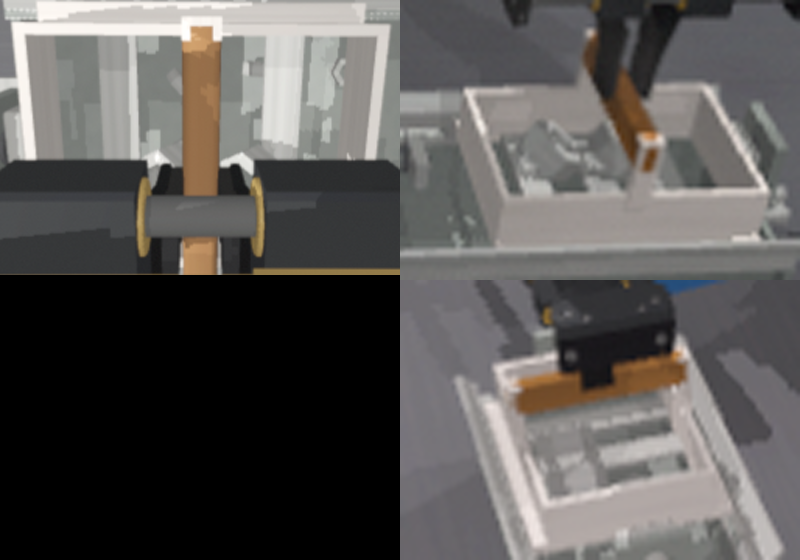

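```bash
cat > hm.py <<'E'
from h import *
p=get_state()['position'];c,s=np.cos(.0157),np.sin(.0157)
import sys
yc=p[1] if len(sys.argv)<2 else float(sys.argv[1]); xc=.4845
for n in sys.argv[2].split(',') if len(sys.argv)>2 else ('scene','side','wrist'):
    d=dict(np.load(n+'.npz'));P=cloud(d).reshape(-1,3);P=P[~np.isnan(P[:,0])]
    X=P-[xc,yc,0];L=np.c_[X[:,0]*c+X[:,1]*s,-X[:,0]*s+X[:,1]*c,P[:,2]]
    k=(np.abs(L[:,0])<.054)&(np.abs(L[:,1])<.076)&(L[:,2]<.1);L=L[k]
    i=((L[:,0]+.056)//.008).astype(int);j=((L[:,1]+.08)//.008).astype(int)
    H=np.full((14,20),-1)
    for a in range(14):
        for b in range(20):
            m=(i==a)&(j==b)
            if m.sum()>1:H[a,b]=np.median(L[m,2])*1000
    print(n,'rows x -52.. cols y -76..+76')
    print('\n'.join(''.join('%4s'%(v if v>=0 else '.') for v in r) for r in H))
E
python3 hm.py
```

```text
scene rows x -52.. cols y -76..+76
   4   4  36  59  58  88  83  85  89  63  75   .   .   .   .   .   .  82   .   .
   .   2   4  58  59   .   .  73  69  60  58   .   .   .   .   .   .   .   .   .
   2   2   5  58  65  81  79  69  66  63  73  83   .   .   .   .   .   .   .   .
   4   3   3  58  60  80   .   .  66  62  75  83   .   .   .   .  59   .   .   .
   2   3   .  59  70  80  80   .  66  60  73  82   .   .   .   .  58   .   .   .
   3   4   4  58  59  69  70  63  61  59  68  74  67   .   .  59  58   .   .   .
   .   4   .  58  58  59  66  71   .  59  59  62  67   .   .  60  60   .   .   .
   .   .   .  59  58  59   .   .   .  58  58  59   .   .  58  59  58   .   .   .
   .   .   .   .   .   .   .   .   .   .   .   .   .   .   .   .   .   .   .   .
   .   .   .   .   .   .   .   .   .   .   .   .   .   .   .   .   .   .   .   .
   .   .   .   .   .   .   .   .   .   .   .   .   .   .   .   .   .   .   .   .
   .   .   .   .   .   .   .   .   .   .   .   .   .   .   .   .   .   .   .   .
   .   .   .   .   .   .   .   .   .   .   .   .   .   .   .   .   .   .   .   .
   .   .   .
[... 1705 characters left out ...]
  71   7   .   .  73   7   7  59  60  60   .   5   5
   6   6   .  60  60  59   6   6   6   .   .  61   6   5  60  60  60   .   5   5
   5   5   .  60  60  59   5   5   6   .   .   5   5   5  58  60  60   .   5   5
   5   6   .  61  60  59   5   5   6   .   .   5   5   5  58  60  60   .   5   5
   5   5   .  60  60  59   6   5   6   .   .  22   6   5  60  60  60   .   5   5
   5   6   .  61  61  59  15   6   6   .   .  12   6   5  59  60  60   .   5   5
   6   5   .  61  60  55   6   6   6   .   .   6   5   5  59  60  60   .   5   5
   5   6   .  60  60  59   6   6   5   .   .   5   5   5  59  60  60   .   5   5
   6   5   .  61  61  60   6   6  95   .   .  94   6   6  60  60  60   .   5   5
```

```bash
f(){ egrep 'time|pos|ft_force|width' | tr '\n' ' '; echo; }
python3 -m jog '[{"claw":0,"dx":0,"dy":3,"dz":0,"spin":0},{"claw":0,"dx":0,"dy":8,"dz":0,"spin":0},{"claw":0,"dx":0,"dy":14,"dz":0,"spin":0},{"claw":0,"dx":0,"dy":19,"dz":-0.3,"spin":0},{"claw":0,"dx":0,"dy":22,"dz":-0.3,"spin":0},{"claw":0,"dx":0,"dy":22,"dz":-0.3,"spin":0},{"claw":0,"dx":0,"dy":22,"dz":-0.3,"spin":0}]'|f
python3 -m jog '[{"claw":16,"dx":0,"dy":0,"dz":0,"spin":0},{"claw":20,"dx":0,"dy":0,"dz":0,"spin":0},{"claw":26,"dx":0,"dy":0,"dz":0,"spin":0},{"claw":32,"dx":0,"dy":0,"dz":0,"spin":0},{"claw":40,"dx":0,"dy":0,"dz":0,"spin":0},{"claw":40,"dx":0,"dy":0,"dz":0,"spin":0}]' 20|f
python3 -m jog '[{"claw":40,"dx":0,"dy":0,"dz":-5,"spin":0},{"claw":40,"dx":0,"dy":0,"dz":-15,"spin":0},{"claw":40,"dx":0,"dy":0,"dz":-30,"spin":0},{"claw":40,"dx":0,"dy":0,"dz":-55,"spin":0},{"claw":40,"dx":-10,"dy":0,"dz":-85,"spin":0},{"claw":40,"dx":-30,"dy":0,"dz":-115,"spin":0},{"claw":40,"dx":-40,"dy":0,"dz":-140,"spin":0},{"claw":40,"dx":-50,"dy":0,"dz":-150,"spin":0},{"claw":40,"dx":-50,"dy":0,"dz":-150,"spin":0},{"claw":40,"dx":-50,"dy":0,"dz":-150,"spin":0}]'|f
python3 - <<'E'
from h import *
d=grab('wrist');grab('scene');grab('side')
f=d['frame'][...,::-1]
u=w2p(d,[[.484+a,.222+b,.06] for a in(-.09,.09) for b in(-.15,.15)])
x0,y0=np.clip(u.min(0),0,None).astype(int);x1,y1=np.minimum(u.max(0),[640,400]).astype(int)
w=f[y0:y1,x0:x1];k=min(800/w.shape[1],600/w.shape[0]);print(x0,y0,x1,y1,k)
cv2.imwrite('pics/end.png',cv2.resize(w,None,fx=k,fy=k,interpolation=cv2.INTER_CUBIC))
E
python3 hm.py .2265 wrist,side
```

```text
time: 24.97 position: [0.4787, 0.2251, 0.1203] ft_force: [-0.9, 2.6, 4.5] grip_width: 0.15 
time: 25.47 position: [0.4795, 0.2249, 0.1202] ft_force: [0.2, 0.7, 0.4] grip_width: 0.416 
time: 26.3 position: [0.4299, 0.2248, 0.2714] ft_force: [0.1, 0.2, 0.1] grip_width: 0.456 
199 62 438 204 3.3472803347280333
wrist rows x -52.. cols y -76..+76
   5   5  60  61  60  61  75   .  59   .  61  69   .  60  61  60  60   6   5  71
   5   5  61  60  61  66  76  71  65   .  72  78  73  69  61  61  61   5   6  73
   6   6  61  61  78  81  55  64  67   .  84  77  59  67  61  61  61   5   5  73
   6   5  60  60  77  83   6  61  67   .  84  82  55  66  61  60  60   6   6  70
   5   5   .  60  77  83  76  69  67   .  84  82  63  68  60  60  60   5   6  74
   6   5   .  60  61  67  75   7  59   .  72  75  74   8  60  60  61   5   5  73
   5   6  61  60  60   6   6   5  33   .  61   6   5   6  60  61  60   5   5  71
   5   5  60  61  61   6   5   6  61   .  61   6   6   6  60  61  60   6   5  74
   5   5   .  60  60   6   6   6  34   .  61   5   6   7  60  60  60   5   5  71
   6   6   .  60  60   6   
[... 845 characters left out ...]
   .   .  66  64  73  73   .   .  59   .   .  89  91
   .   .   .   .   .  61   .   .  60  62  61  64   .  58  60  58  58   .   .  88
   .   .   .   .   .  62   .   .  60  60  61  58   .  59  55  58  58   .   .  89
   .   .   .   .   .  61   .   .  59  61  61   .   .  37   8  56  58   .   .  91
   .   .   .   .   .  60   .   .  59  63  58  59   .  16  58  60  56   .   .  85
   .   .   .   .   .   .   .   .  62  62  63   .   .   8  15  61   .   .  97  91
   .   .   .   .   .  61   .   .  61  62  60  60   .  60  32   7  58   .   .  89
   .   5   6   5   7   7   .   .  60  61  60  59   .  60  57  33  59   .   .  86
   6   5   7  47   8  60  80  65  65  62  75  71  82  73  57  59  61   .  93  88
```

View pics/end.png

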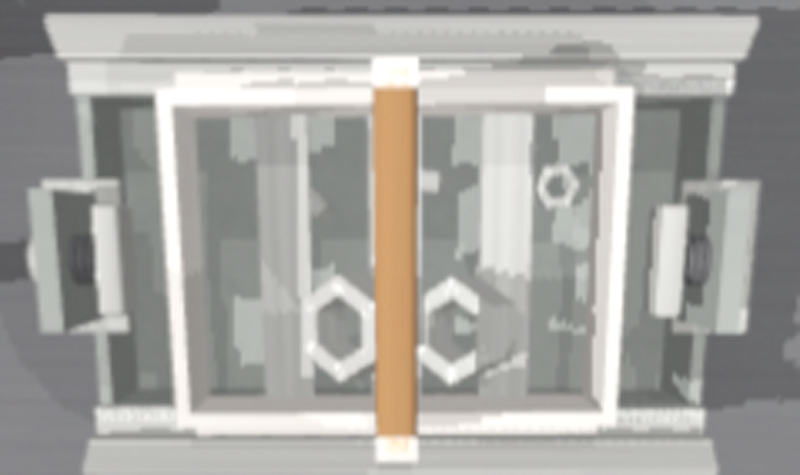

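```bash
f(){ egrep 'time|pos' | tr '\n' ' '; echo; }
c(){ python3 -c "
from h import *
d=grab('wrist');P=cloud(d).reshape(-1,3);ok=~np.isnan(P[:,0]);np.save('c$1.npy',P[ok]);print(d['T'][:3,3].round(3))"; }
c 0
python3 -m jog '[{"claw":40,"dx":0,"dy":-20,"dz":0,"spin":0},{"claw":40,"dx":0,"dy":-50,"dz":0,"spin":0},{"claw":40,"dx":0,"dy":-80,"dz":0,"spin":0},{"claw":40,"dx":0,"dy":-90,"dz":0,"spin":0},{"claw":40,"dx":0,"dy":-90,"dz":0,"spin":0}]'|f
c 1
python3 -m jog '[{"claw":40,"dx":20,"dy":30,"dz":0,"spin":0},{"claw":40,"dx":20,"dy":65,"dz":0,"spin":0},{"claw":40,"dx":20,"dy":100,"dz":0,"spin":0},{"claw":40,"dx":20,"dy":135,"dz":0,"spin":0},{"claw":40,"dx":20,"dy":165,"dz":0,"spin":0},{"claw":40,"dx":20,"dy":180,"dz":0,"spin":0},{"claw":40,"dx":20,"dy":180,"dz":0,"spin":0}]'|f
c 2
python3 - <<'E'
from h import *
for k in range(3):
    P=np.load('c%d.npy'%k)
    q=P[(np.abs(P[:,0]-.4845)<.058)&(np.abs(P[:,1]-.222)<.118)&(P[:,2]>.0095)&(P[:,2]<.03)]
    g=np.zeros((130,250),np.uint8);g[((q[:,0]-.42)*1000).astype(int),((q[:,1]-.1)*1000).astype(int)]=1
    g=cv2.dilate(g,np.ones((7,7)))
    n,lab,st,ce=cv2.connectedComponentsWithStats(g)
    for i in range(1,n):
        m=lab[((q[:,0]-.42)*1000).astype(int),((q[:,1]-.1)*1000).astype(int)]==i
        if m.sum()>4:print(k,m.sum(),q[m].mean(0).round(4),'ext',np.ptp(q[m],0).round(3),'z med',np.median(q[m,2]).round(4))
E
```

```text
[0.497 0.224 0.442]
time: 26.92 position: [0.4266, 0.3177, 0.2692] 
[0.494 0.318 0.442]
time: 27.55 position: [0.4515, 0.1282, 0.2698] 
[0.518 0.128 0.443]
0 58 [0.5029 0.2562 0.0205] ext [0.017 0.01  0.01 ] z med 0.0218
0 91 [0.5145 0.1533 0.0134] ext [0.016 0.019 0.006] z med 0.0134
0 55 [0.5152 0.2074 0.0207] ext [0.008 0.012 0.013] z med 0.022
1 46 [0.5147 0.1488 0.0135] ext [0.015 0.008 0.006] z med 0.0138
2 47 [0.5124 0.1568 0.0139] ext [0.017 0.01  0.004] z med 0.0138
2 75 [0.5153 0.2086 0.0204] ext [0.007 0.019 0.011] z med 0.0219
```

```bash
f(){ egrep 'time|pos' | tr '\n' ' '; echo; }
c(){ python3 -c "
from h import *
d=grab('wrist');P=cloud(d).reshape(-1,3);ok=~np.isnan(P[:,0]);np.save('c$1.npy',P[ok]);print(d['T'][:3,3].round(3))"; }
python3 -m jog '[{"claw":40,"dx":-20,"dy":-10,"dz":0,"spin":0},{"claw":40,"dx":-50,"dy":-25,"dz":0,"spin":0},{"claw":40,"dx":-75,"dy":-40,"dz":0,"spin":0},{"claw":40,"dx":-75,"dy":-50,"dz":0,"spin":0},{"claw":40,"dx":-75,"dy":-50,"dz":0,"spin":0}]'|f
c 3
python3 -m jog '[{"claw":40,"dx":0,"dy":-30,"dz":0,"spin":0},{"claw":40,"dx":0,"dy":-60,"dz":0,"spin":0},{"claw":40,"dx":0,"dy":-85,"dz":0,"spin":0},{"claw":40,"dx":0,"dy":-85,"dz":0,"spin":0}]'|f
c 4
cat > an.py <<'E'
from h import *
import glob
seen=np.zeros((16,31),int);hi=np.zeros((16,31),int)
for k in sorted(glob.glob('c*.npy')):
    P=np.load(k)
    q=P[(np.abs(P[:,0]-.4845)<.06)&(np.abs(P[:,1]-.222)<.12)&(P[:,2]<.05)]
    i=((q[:,0]-.42)//.008).astype(int);j=((q[:,1]-.1)//.008).astype(int)
    np.add.at(seen,(i,j),1);h=q[:,2]>.0095;np.add.at(hi,(i[h],j[h]),1)
    h=q[h]
    print(k,[ (len(v),v.mean(0).round(3).tolist()) for v in [h[np.hypot(*(h[:,:2]-m).T)<.014] for m in [(.5145,.153),(.503,.256),(.515,.208)]] if len(v)])
for r in range(16): print(' '.join('#' if hi[r,c]>3 else ('.' if seen[r,c] else '?') for c in range(31)))
P=np.vstack([np.load(k) for k in sorted(glob.glob('c*.npy'))])
# inside large nuts: fine height map near
for cy in(.19,.235):pass
X=P[(P[:,0]>.42)&(P[:,0]<.48)&(P[:,1]>.175)&(P[:,1]<.275)&(P[:,2]>.03)&(P[:,2]<.095)]
i=((X[:,0]-.42)//.004).astype(int);j=((X[:,1]-.175)//.004).astype(int);H=np.full((15,25),0)
for a,b,z in zip(i,j,X[:,2]):H[a,b]=max(H[a,b],z*1000)
print('\n'.join(''.join('%3d'%v for v in r) for r in H))
E
python3 an.py
```

```text
time: 28.02 position: [0.3742, 0.1866, 0.2707] 
[0.441 0.187 0.444]
time: 28.4 position: [0.3734, 0.2734, 0.2706] 
[0.44  0.273 0.444]
c0.npy [(91, [0.515, 0.153, 0.013]), (58, [0.503, 0.256, 0.021]), (55, [0.515, 0.207, 0.021])]
c1.npy [(46, [0.515, 0.149, 0.014])]
c2.npy [(47, [0.512, 0.157, 0.014]), (75, [0.515, 0.209, 0.02])]
c3.npy [(96, [0.514, 0.153, 0.014]), (79, [0.504, 0.258, 0.021]), (84, [0.514, 0.209, 0.021])]
c4.npy [(75, [0.514, 0.151, 0.014]), (23, [0.502, 0.254, 0.019])]
. . . . . . . . . . . . . . . . . . . . . . . . . . . . . . .
. . . . . . . . . . . . . . . ? . . . . . . . . . . . . . . .
. . . . . . . . . . . . ? . . . . . . . . . . . . . . . . . .
. . . . . . . . . . . . . . ? . . . . ? ? . . . . . . . . . .
. # . . . . . . . . . . . . ? . . . # ? ? . . . . . . . . # .
. # . . . . . . . . . . . . . . . . . . . . . . . . . . . # .
. # . . . . . . . . . . . . . . . . . . . . . . . . . . . # .
. . . . . . . . . . . . . . . . . . . . . . . . . . . . . # .
. . . . . . . . . . . . . . . . . . . . . . . . . . . . . # .
. . . . . . . . . . . . . . . . . . . # . . . . .
[... 824 characters left out ...]
2 68 62 62 62 62
 75 80 86 86 83 81 70 74 72 68 65 75 80 85 85 83 80 75 74 71 68 65 62 62 62
 74 80 85 87 83 54 61 68 70 69 65 75 81 85 85 83 57 63 68 69 69 66 62 62 62
 74 80 86 86 83  0 58 63 69 69 65 74 80 85 86 83  0 58 64 70 69 66 62 62 62
 74 80 85 86 83  0 57 65 69 69 64 74 80 84 86 84  0 58 64 69 69 65 62 62 62
 75 82 85 87 84  0 59 65 70 69 66 75 79 85 87 84 55 58 63 70 68 66 62 63 63
 74 79 86 87 84 80 75 74 72 69 65 75 79 86 86 84 81 71 73 72 68 66 62 62 62
 72 77 81 84 84 81 77 75 73 68 62 70 75 79 83 83 81 78 75 72 68 62 63 62 62
 62 63 69 75 78 80 78 74 71 62 62 62 62 69 72 79 80 78 75 71 62 62 62 62 62
 63 62 62 64 66 73 76  0  0 62 62 62 62 62 63 67 74 75 74  0 62 62 62 62 63
```

Run:
```python
from h import *
for k in range(5):
    P=np.load('c%d.npy'%k)
    q=P[(P[:,0]>.436)&(P[:,0]<.472)&(P[:,1]>.236)&(P[:,1]<.268)&(P[:,2]<.055)&(P[:,2]>.0085)]
    print(k,len(q),q[np.argsort(q[:,1])][:40:4].round(4).tolist(),np.percentile(q[:,2],[0,50,100]).round(4) if len(q) else '')
P=np.vstack([np.load('c%d.npy'%k) for k in range(5)])
q=P[(P[:,0]>.43)&(P[:,0]<.476)&(P[:,1]>.232)&(P[:,1]<.272)&(P[:,2]<.055)]
H=np.zeros((12,10),int)
for p in q:
    a,b=int((p[0]-.43)//.004),int((p[1]-.232)//.004);H[a,b]=max(H[a,b],p[2]*1000)
print(H)
```

```text
0 11 [[0.461, 0.2443, 0.0548], [0.4568, 0.2443, 0.054], [0.4581, 0.2443, 0.0532]] [0.0528 0.0539 0.0548]
1 8 [[0.454, 0.2437, 0.0525], [0.4596, 0.2444, 0.0544]] [0.0525 0.0539 0.0544]
2 0 [] 
3 22 [[0.4643, 0.2432, 0.0541], [0.4629, 0.2445, 0.0548], [0.4605, 0.2446, 0.054], [0.4629, 0.2458, 0.0546], [0.4597, 0.249, 0.0145], [0.4555, 0.2492, 0.0135]] [0.0094 0.0538 0.055 ]
4 10 [[0.4496, 0.2434, 0.0542], [0.4547, 0.2449, 0.0543], [0.4623, 0.2452, 0.0543]] [0.0539 0.0542 0.0548]
[[ 7  6  7  7  7  7  6  7  5  0]
 [ 0  0  6  6  7  7  6  6  4  0]
 [ 0  6  6  0  7  7  6  5  6  0]
 [ 5  7  7  7  0  6  0  0  6  0]
 [ 7  6 54 54  0  0  0  0  0  0]
 [ 7  6 53 54  4  0  0  0  0  0]
 [ 7  6 52 54 14  0  0  0  0  0]
 [ 6  7  7 54 14  0  0  0  0  0]
 [ 6  6 54 54 13  0  0  5  0  0]
 [ 7  8  6  7  7  5  7  5  0  0]
 [ 6  8  6  6  7  7  6  5  0  0]
 [ 7  6  7  7  6  7  6  6  0  0]]
```

```bash
python3 -c "
from bench import *
print(close_job())"
```

```text
the job is handed in; nothing more can be done
None
```

The job is handed in: the sieve rests on the rails with both large nuts still in it, and depth readings place all four small nuts in the pan (the fourth only from a few points, as it lies under a large nut). Both stops were pushed in about 5 to 6.5 mm of their 10 mm at the stroke ends I could measure. The arm is clear of everything, and the job took about 28 s.

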